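# Close the coffee carafe

### The job

The coffee has run through: lift the dripper off the carafe and stand it upright in the saucer. Then set the lid level on the carafe's neck with its tab over the carafe's handle, turn it back anticlockwise until it drops into the thread, and screw it clockwise, without forcing or cross-threading it, until it is fully home with the tab over the handle again. Keep the carafe standing where it is, and leave the mug, the canister and the sugar jar alone.

Things in the scene. Friction and masses are not known exactly. Their poses are not given: they have to be found in the camera images.
- carafe: Steel vacuum carafe, about 2.2 kg, loose on the desk. Body 124 mm across up to z = 122 mm, a shoulder, a black collar 80 mm across (top z = 158 mm), then a neck 50 mm across, rim at z = 192 mm; above z = 184 mm the neck tapers to 43 mm, which centres the lid. Black loop handle to +x, out to x = 113 mm, top at z = 155 mm. Origin: centre of the underside, z up.
- carafe_neck (a point): Centre of the carafe's rim, 192 mm above its underside. Lid angles are those of the lid's tab, in degrees, counted anticlockwise from above, from the carafe's +x (handle).
- thread_top (a point): On the carafe's axis, 176.5 mm up: level of the flat tops of three thread ridges round the neck, 59 mm across, with three narrow gaps unevenly spaced, so the lid drops in at one angle only. With its tab between about -20 and +45 degrees the lid rests level on the ridges, the lid's origin 173.5 mm above the carafe's; at 60 degrees, give or take 8, it drops 8 mm onto the seal.
- seal_top (a point): On the carafe's axis, 165 mm up: top of a sprung rubber ring (61 to 75 mm across) on the collar. The dropped lid's origin is at this level. Turned clockwise it is drawn down, mostly between 45 and 15 degrees, to 163.3 mm, meets a hard stop at about 0 degrees, and stays as left. The seal then pushes with about 8 N; turning takes about 0.2 N m.
- carafe_handle (a point): Outermost upper part of the carafe's handle, 104 mm from the carafe's axis along its +x, 130 mm up.
- lid: Black screw lid, 70 mm across, 33 mm high, open below with lugs inside, about 0.12 kg, standing right way up on the desk. On top a grey grip bar, 62 mm long along x, 20 mm thick across y, from z = 33 to 60 mm. A grey tab, 22 mm wide, 7 mm thick, mid height 16 mm, sticks out to +x, 57 mm from the axis. Origin: centre of its lower edge, z up.
- lid_grip (a point): Middle of the lid's grip bar, on the lid's axis, 50 mm above its lower edge.
- lid_tab (a point): On the end of the lid's tab, 55 mm from the lid's axis along its +x, 20 mm above its lower edge.
- dripper: Pour-over dripper, about 0.22 kg: flat black foot disc 80 mm across, 5 mm thick, and a steel cone, 112 mm across at its rim at z = 78 mm. Stands loose on the carafe's rim by its flat foot. A flat upright black ear, 10 mm thick across y, sticks out to +x as far as 98 mm from the axis, from z = 32 to 72 mm. Origin: centre of the foot's underside, z up.
- dripper_ear (a point): Point in the ear where it is best gripped across its thickness, 78 mm from the dripper's axis along its +x, 55 mm above the underside of the foot.
- saucer: White ceramic saucer, 128 mm across the rim, 12 mm high, loose on the desk. Flat floor about 100 mm across, 5 mm above the desk. Origin: centre of its underside.
- mug: White mug, 82 mm across, 95 mm high, with a handle to its +y reaching 78 mm from the axis. Origin: centre of its underside. To be left alone.
- canister: Round aluminium coffee canister with a wooden cap, 91 mm across, 130 mm high. Origin: centre of its underside. To be left alone.
- jar: White sugar jar with a wooden lid and knob, 64 mm across, 92 mm high over the knob. Origin: centre of its underside. To be left alone.
There are look-alikes about, which are no part of the job. Leave any yellow look-alike of the lid alone.

How it is judged:
On the way, in this order (a step that is already met when the one before it is completed fails the run):
1. the dripper stands upright in the saucer (horizontal distance between dripper and saucer below 0.016 m and height (world z) of dripper below 0.012 m and angle between dripper's own z axis and vertical below 0.08 rad), for 0.2 s.
2. the lid rests level on top of the thread, not yet in it, with its tab over the handle (within about 25 degrees) (z of lid in the frame of carafe between 0.1715 and 0.1765 m and horizontal distance between lid and carafe below 0.006 m and angle between the z axis of lid and the z axis of carafe, either way round below 0.08 rad and x of lid_tab in the frame of carafe above 0 m and y of lid_tab in the frame of carafe between -0.024 and 0.024 m), for 0.1 s.
3. turned back anticlockwise, the lid has dropped level into its thread (z of lid in the frame of carafe between 0.16 and 0.168 m and horizontal distance between lid and carafe below 0.006 m and angle between the z axis of lid and the z axis of carafe, either way round below 0.08 rad and y of lid_tab in the frame of carafe above 0.034 m), for 0.05 s.
At the end, for the whole second after the job is handed in: Lid screwed home on the carafe: within 1 mm of its lowest position (lower edge 163.3 mm above the carafe's underside), level, tab end within 12 mm of straight over the handle; carafe upright and still; dripper upright on the saucer's floor, within 16 mm of its centre (all of step 1 and z of lid in the frame of carafe between 0.16 and 0.1643 m and horizontal distance between lid and carafe below 0.006 m and angle between the z axis of lid and the z axis of carafe, either way round below 0.04 rad and x of lid_tab in the frame of carafe above 0 m and y of lid_tab in the frame of carafe between -0.012 and 0.012 m and angle between carafe's own z axis and vertical below 0.03 rad and linear speed of each of carafe, lid, dripper below 0.02 m/s); the robot touches nothing.
It fails at once if the lid is cross-threaded: forced below the tops of the ridges while askew by more than 6 degrees (z of lid in the frame of carafe between 0.155 and 0.1705 m and horizontal distance between lid and carafe below 0.015 m and angle between the z axis of lid and the z axis of carafe, either way round above 0.105 rad).
It fails at once if the lid is forced: pressed on the carafe with more than 60 N (contact force between lid and carafe above 60 N).
It fails at once if the carafe is tipped by more than 8 degrees or shifted by more than 40 mm (angle between carafe's own z axis and vertical above 0.14 rad or distance of carafe from where it was at the start of the episode above 0.04 m).
It fails at once if the mug, the canister or the sugar jar is shifted by more than 20 mm (distance of any of mug, canister, jar from where it was at the start of the episode above 0.02 m).
It also fails if it takes over 70 s, if anything falls off the work surface, if the arm or the gripper's body presses on something with over 40 N, if the wrist force passes 120 N, or if a joint passes its speed limit or range.

### The arm

A 6-joint arm with a two-finger parallel gripper is mounted at the origin on the work surface. World frame = base frame: x ahead of the robot, y to its left, z up, the work surface at z = 0. Lengths are in m, angles in rad, forces in N, time in s.
With the tool pointing down it reaches from about 0.375 to 0.975 m from the base axis. Payload 3.8 kg.
Tool frame: the origin (TCP) lies midway between the tips of the shut fingers; the grasp point (between the pads) lies 19 mm behind it; z points along the fingers, y is the line along which they close (so a half turn about z gives the same grasp; the last joint's range is limited). The gripper opens to 85 mm and grips with 20 to 120 N. Pads are 22 mm wide; open, the fingers measure 114 mm over their backs; the gripper's body (76 mm by 85 mm) begins 54 mm behind the grasp point. The pads swing forward as they close: fully open they stand 13 mm farther back than shut.
Start: joints at [1.096, 0.264, 1.604, -0, 1.274, -0.037], TCP at [0.286, 0.611, 0.231] pointing down, gripper open.
Joint ranges: [-2.63, 2.63], [-0.94, 2.18], [0.31, 2.57], [-1.31, 4.45], [0, 2.66], [-2.55, 2.55]. Speed limits (rad/s): [2.57, 2.57, 3.14, 3.14, 3.14, 3.14].

### API

Orientations are given as a rotation vector (axis times angle).
In Python, from workcell import bot, imaging gives the robot as it stands.
- The arm moves only by the tool step_arm, never from a script. Its argument "series" is a list of rows, each an object of numbers: "grip": the closure, from -1 (fully open) to 1 (shut); "x", "y", "z": the shift along the tool's x, y, z normalised to -1 to 1, where 1 is 500 mm; "ax", "ay", "az": the turn, a rotation vector about the tool's x, y, z normalised to -1 to 1, where 1 is 30 degrees. A call has 1 to 12 rows; each row is the pose to reach, as a shift and turn from the pose commanded when the call began, along the tool's axes at that moment; what a row does not reach only later rows make up. A row lasts 1/10 s, in which the tool goes at most 50 mm and 8.59 degrees, less where a joint would pass 70% of its speed; a pose out of reach is approached as far as the arm can. A call with a number of a shift or a turn outside -1 to 1 is refused whole. A call with a gripper value outside its range is refused whole. The fingers move at their own pace and stop on an object; "force" is the grip in N (left out, the last holds). Time passes only in rows, so rows that repeat a pose let the fingers close. It gives the time, the measured TCP pose, the force, the opening and the grip force at its end, in the units of the state.
- bot.read_state(): the state, without advancing time (a new reading comes with each control period).
- imaging.read_camera(name): name is "side" or "top"; returns a dict with "img" (384x512x3 uint8, red, green, blue), "fx", "fy", "cx", "cy" (pixels), "R" (3x3) and "t" (3): a world point X has camera coordinates R X + t. Camera axes: x right, y down, z forward; pixel columns grow to the right and rows downward; lengths in m; the calibration is good to about 2 mm. A picture is of the moment at which its call begins. There is no depth.
- bot.finish_job(): hands the job in; it is judged then, once.
The state is a dict: "time": time; "q": joint angles; "joint_vel": joint speeds; "joint_torque": joint torques, N m; "tool_pos": TCP position; "tcp_rot": TCP orientation; "wrist_force": force on the tool from outside, world axes, zero at the start; "torque": the same for the moment, N m; "width": opening from 0.0 (shut) to 1.0 (fully open); "grip_force": force on a finger pad.
Only numpy, scipy, OpenCV 4.12 (cv2) and the standard library are available. Lean on these libraries where they do the work, as an engineer would, in place of code of your own. Each camera call takes 0.05 s, during which the arm holds its last target. There are 200 camera calls.

## Working session

There is one attempt and no reset: what is moved stays moved. The work goes in short steps, Python scripts to look and compute and a tool call to move; the robot and the scene stay as the last step left them, time stands still between calls to the robot, and variables do not carry over. Pictures are saved under pics/ and viewed, at most 10 in all, crops included, and the job is handed in when it is done.

Besides the shell and the picture viewer there is one more tool, called in YAML: its name, and indented under it one key for each argument. step_arm: Moves the arm, as the interface text tells. Scaled input: -1 to 1 covers 500 mm each way for a shift and 30 degrees each way for a turn. Its arguments: {"type":"object","properties":{"series":{"type":"array","items":{"type":"object","properties":{"grip":{"type":"number"},"x":{"type":"number","minimum":-1,"maximum":1},"y":{"type":"number","minimum":-1,"maximum":1},"z":{"type":"number","minimum":-1,"maximum":1},"ax":{"type":"number","minimum":-1,"maximum":1},"ay":{"type":"number","minimum":-1,"maximum":1},"az":{"type":"number","minimum":-1,"maximum":1}}}},"force":{"type":"number"}},"required":["series"]}

```bash
mkdir -p pics
python3 - <<'E'
from workcell import bot, imaging
import cv2,pickle
for n in ("top","side"):
    c=imaging.read_camera(n); pickle.dump(c,open(f"{n}.pkl","wb"))
    cv2.imwrite(f"pics/{n}0.png",cv2.resize(c["img"][:,:,::-1],(800,600),interpolation=cv2.INTER_CUBIC))
    print(n,c["fx"],c["cx"],c["cy"],c["R"],c["t"])
print(bot.read_state())
E
```

```text
top 396.50906202432043 261.00443203242634 193.88196910026593 [[ 0.00105164 -0.9999048   0.01375785]
 [-0.99599145 -0.00227787 -0.08941951]
 [ 0.08944234 -0.01360866 -0.99589903]] [-0.06423466  0.53323485  1.31577334]
side 389.0479203627926 257.45111924729673 189.73581621474156 [[ 0.95339159 -0.30149968  0.01193393]
 [-0.17116646 -0.5729812  -0.80149522]
 [ 0.24848847  0.76209612 -0.59788209]] [-0.51153852  0.1836023   1.00137102]
{'time': 0.1, 'q': array([ 1.09608360e+00,  2.64662796e-01,  1.60526758e+00,  2.44105489e-05,
        1.27370982e+00, -3.68826898e-02]), 'joint_vel': array([ 0.00109977, -0.00080222, -0.00316588, -0.00114665, -0.00167137,
       -0.00057357]), 'joint_torque': array([ 1.30996568e-04, -5.16705680e+01, -3.68590450e+01, -3.26320765e-05,
        6.18417384e-03,  9.07864035e-06]), 'tool_pos': array([0.28585725, 0.61073471, 0.23008037]), 'tcp_rot': array([-0.68215501, -3.06608263,  0.00310182]), 'wrist_force': array([-0.47203244, -0.02340585,  0.16845005]), 'torque': array([-0.00752846,  0.00681253,  0.00017044]), 'grip_force': 0.0, 'width': 1.005514884562384}
```

View pics/top0.png

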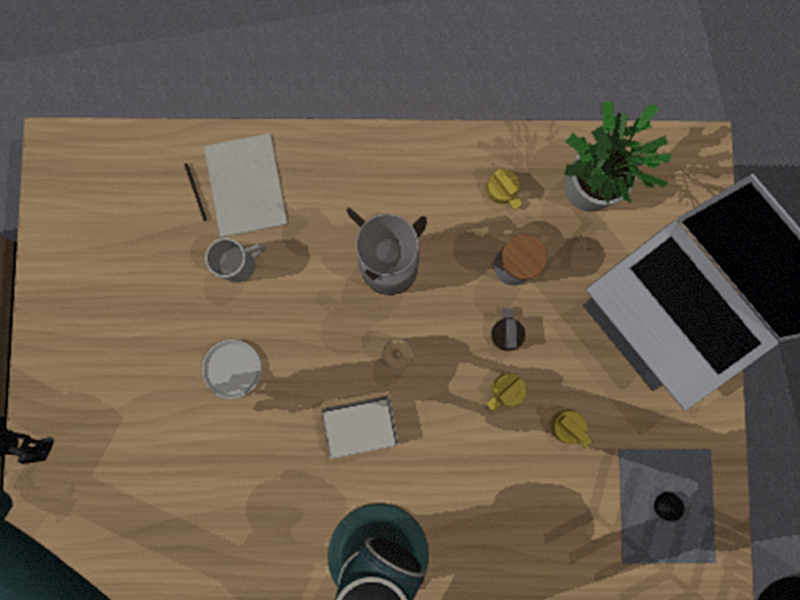

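View pics/side0.png

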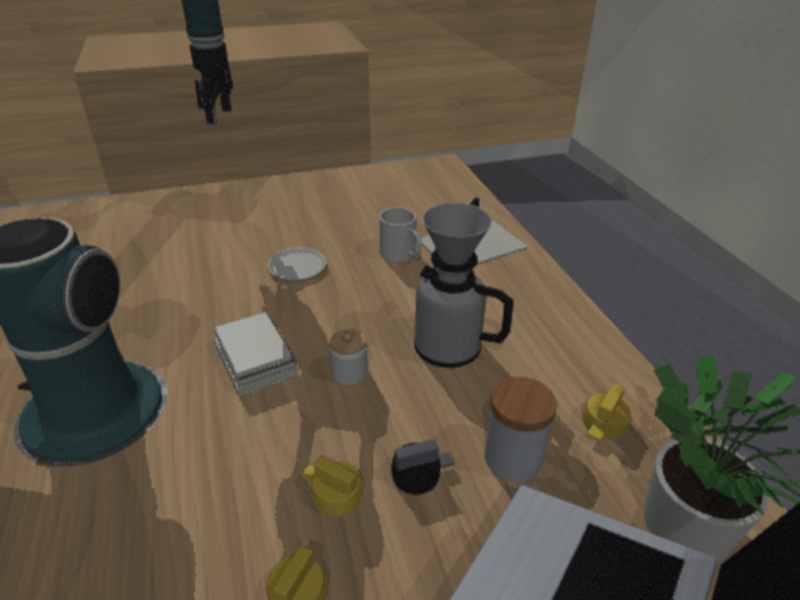

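Run:
```python
import pickle,cv2,numpy as np
t=pickle.load(open("top.pkl","rb"))["img"][:,:,::-1];s=pickle.load(open("side.pkl","rb"))["img"][:,:,::-1]
def crop(im,x,y,w,h,W,H):
    o=cv2.resize(im[y:y+h,x:x+w],(W,H),interpolation=cv2.INTER_CUBIC); o=cv2.convertScaleAbs(o,alpha=1.7)
    k=W/w
    for i in range(0,w,10): cv2.putText(o,str(x+i),(int((i+.5)*k),8),0,.3,(0,255,255)); cv2.line(o,(int((i+.5)*k),10),(int((i+.5)*k),14),(0,255,255))
    for i in range(0,h,10): cv2.putText(o,str(y+i),(0,int((i+.5)*k)),0,.3,(0,255,255))
    return o
a=crop(t,215,130,65,60,400,369)  # carafe
b=crop(t,305,190,40,40,400,400)[:369] # lid
c=crop(t,125,210,50,50,231,231)
d=crop(s,240,120,100,60,385,231)
e=crop(s,245,275,50,63,184,231)
cv2.imwrite("pics/m1.png",np.vstack([np.hstack([a,b]),np.hstack([c,d,e])]))
```

```text
(no output)
```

View pics/m1.png

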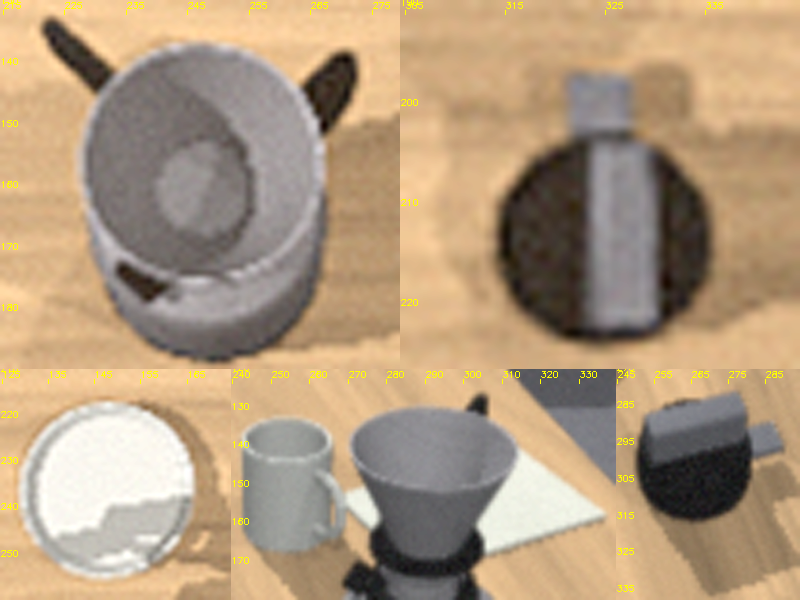

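```bash
cat > h.py <<'E'
import numpy as np
def ray(c,u,v,z):
    d=c["R"].T@np.array([(u-c["cx"])/c["fx"],(v-c["cy"])/c["fy"],1]); o=-c["R"].T@c["t"]
    return o+d*(z-o[2])/d[2]
def proj(c,X):
    p=c["R"]@np.asarray(X,float)+c["t"]; return np.array([c["fx"]*p[0]/p[2]+c["cx"],c["fy"]*p[1]/p[2]+c["cy"]])
E
python3 - <<'E'
import pickle;from h import *
np.set_printoptions(precision=4,suppress=True)
t=pickle.load(open("top.pkl","rb"));s=pickle.load(open("side.pkl","rb"))
P={k:ray(t,*a) for k,a in dict(rim=(247.4,155.5,.27),ear=(222.9,133.6,.264),handle=(270.9,138.8,.145),saucer=(147.9,235.7,.012),lid=(324.9,213.1,.028),tab=(324.5,196.8,.02),bar=(326.7,212.8,.06),bar0=(326,203.3,.06),bar1=(327.3,222.3,.06)).items()}
for k,v in P.items(): print(k,v)
ang=lambda a,b:np.degrees(np.arctan2(*(b-a)[1::-1]))
print("ear",ang(P["rim"],P["ear"]),np.linalg.norm((P["ear"]-P["rim"])[:2]),"handle",ang(P["rim"],P["handle"]),np.linalg.norm((P["handle"]-P["rim"])[:2]),"tab",ang(P["lid"],P["tab"]),ang(P["bar1"],P["bar0"]))
for k in P: print(k,proj(s,P[k]))
for k in("neg",):
  c=P["rim"].copy(); print("carafe base side",proj(s,[c[0],c[1],0]), "top",[proj(t,[c[0]-.062,c[1],z]) for z in(0,.122)])
E
```

```text
rim [ 0.6183 -0.022   0.27  ]
ear [0.6815 0.0471 0.264 ]
handle [ 0.6948 -0.0923  0.145 ]
saucer [0.3923 0.3171 0.012 ]
lid [ 0.4686 -0.2783  0.028 ]
tab [ 0.5243 -0.2791  0.02  ]
bar [ 0.4683 -0.2786  0.06  ]
bar0 [ 0.4995 -0.2767  0.06  ]
bar1 [ 0.4372 -0.2802  0.06  ]
ear 47.59260125431187 0.09363737592555142 handle -42.59403053093622 0.10385455151097392 tab -0.8039257803201322 3.1376581007717714
rim [292.4414 139.5475]
ear [304.6148 126.0702]
handle [326.4811 190.2581]
saucer [189.4592 167.9009]
lid [265.9692 294.9425]
tab [288.6246 291.7075]
bar [266.2339 285.9321]
bar0 [279.0792 282.0818]
bar1 [253.1266 289.7338]
carafe base side [286.3776 220.6329] top [array([248.9258, 187.8362]), array([248.2812, 183.7696])]
```

```bash
cat > go.py <<'E'
# usage: go.py x y z yaw(deg of tool y)  -> series row numbers (from measured pose)
import sys,numpy as np
from scipy.spatial.transform import Rotation as Ro
from workcell import bot
def row(p,yaw,P0,R0):
    a=np.radians(yaw); y=np.array([np.cos(a),np.sin(a),0]); z=np.array([0,0,-1.]); x=np.cross(y,z)
    G=Ro.from_matrix(np.c_[x,y,z]); rv=np.degrees((R0.inv()*G).as_rotvec()); n=np.linalg.norm(rv)
    full=G
    if n>29.9: rv*=29.9/n
    d=R0.inv().apply(np.array(p)-P0); m=np.linalg.norm(d)
    return d/.5,rv/30,m/.05,n/8.59, R0*Ro.from_rotvec(np.radians(rv))
if __name__=="__main__":
    s=bot.read_state(); P0=s["tool_pos"];R0=Ro.from_rotvec(s["tcp_rot"]); v=[float(a) for a in sys.argv[1:]]
    np.set_printoptions(precision=4,suppress=True)
    print("t",round(s["time"],2),"pos",P0,"Ry yaw",np.degrees(np.arctan2(*R0.as_matrix()[1::-1,1])),"F",s["wrist_force"],s["torque"])
    for i in range(0,len(v),4):
        d,r,a,b,Rn=row(v[i:i+3],v[i+3],P0,R0); print("xyz",d,"turn",r,"rows",round(a,1),round(b,1))
        P0=np.array(v[i:i+3]);R0=Rn
E
python3 go.py .35 .55 .33 -42.4  .50 .40 .33 -42.4 .62 .2 .33 -42.4 .671 .0356 .31 -42.4
```

```text
t 0.1 pos [0.2859 0.6107 0.2301] Ry yaw 64.91378164429013 F [-0.472  -0.0234  0.1685] [-0.0075  0.0068  0.0002]
xyz [-0.1677 -0.056  -0.1997] turn [-0.0008  0.001   0.9967] rows 2.7 12.5
xyz [-0.4178  0.0736  0.    ] turn [-0.0008  0.001   0.9967] rows 4.2 9.0
xyz [-0.4198  0.2034  0.    ] turn [-0.0008  0.001   0.9967] rows 4.7 5.5
xyz [-0.2557  0.2305  0.04  ] turn [-0.0005  0.0006  0.5871] rows 3.5 2.1
```

step_arm:
  series:
    - {"x": -0.168,"y": -0.056,"z": -0.2,"az": 0.997,"grip": -1}
    - {"x": -0.168,"y": -0.056,"z": -0.2,"az": 0.997,"grip": -1}
    - {"x": -0.168,"y": -0.056,"z": -0.2,"az": 0.997,"grip": -1}
    - {"x": -0.168,"y": -0.056,"z": -0.2,"az": 0.997,"grip": -1}

```text
validation failed for argument at $.se...
```

step_arm:
  series:
    - {"x": -0.418,"y": 0.074,"z": 0,"az": 0.997,"grip": -1}
    - {"x": -0.418,"y": 0.074,"z": 0,"az": 0.997,"grip": -1}
    - {"x": -0.418,"y": 0.074,"z": 0,"az": 0.997,"grip": -1}
    - {"x": -0.418,"y": 0.074,"z": 0,"az": 0.997,"grip": -1}
    - {"x": -0.418,"y": 0.074,"z": 0,"az": 0.997,"grip": -1}

```text
validation failed for argument at $.se...
```

step_arm:
  series:
    - {"x": -0.42,"y": 0.203,"z": 0,"az": 0.997,"grip": -1}
    - {"x": -0.42,"y": 0.203,"z": 0,"az": 0.997,"grip": -1}
    - {"x": -0.42,"y": 0.203,"z": 0,"az": 0.997,"grip": -1}
    - {"x": -0.42,"y": 0.203,"z": 0,"az": 0.997,"grip": -1}
    - {"x": -0.42,"y": 0.203,"z": 0,"az": 0.997,"grip": -1}
    - {"x": -0.42,"y": 0.203,"z": 0,"az": 0.997,"grip": -1}

```text
validation failed for argument at $.se...
```

```bash
python3 go.py .671 .0356 .31 -42.4
```

```text
t 0.1 pos [0.2859 0.6107 0.2301] Ry yaw 64.91378164429013 F [-0.472  -0.0234  0.1685] [-0.0075  0.0068  0.0002]
xyz [-1.1853 -0.7155 -0.1585] turn [-0.0008  0.001   0.9967] rows 13.9 12.5
```

step_arm:
  series:
    - {"x": -0.168,"y": -0.056,"z": -0.2,"ax": 0.0,"ay": 0.0,"az": 0.997,"grip": -1.0}
    - {"x": -0.168,"y": -0.056,"z": -0.2,"ax": 0.0,"ay": 0.0,"az": 0.997,"grip": -1.0}
    - {"x": -0.168,"y": -0.056,"z": -0.2,"ax": 0.0,"ay": 0.0,"az": 0.997,"grip": -1.0}
    - {"x": -0.168,"y": -0.056,"z": -0.2,"ax": 0.0,"ay": 0.0,"az": 0.997,"grip": -1.0}

```text
time: 0.5
tool_pos: [0.3538, 0.5501, 0.3371]
tcp_rot: [1.46, 2.779, 0.013]
wrist_force: [0.5, 0.9, 0.2]
width: 0.999
grip_force: 0.0
```

step_arm:
  series:
    - {"x": -0.418,"y": 0.074,"z": 0,"ax": 0,"ay": 0,"az": 0.997,"grip": -1}
    - {"x": -0.418,"y": 0.074,"z": 0,"ax": 0,"ay": 0,"az": 0.997,"grip": -1}
    - {"x": -0.418,"y": 0.074,"z": 0,"ax": 0,"ay": 0,"az": 0.997,"grip": -1}
    - {"x": -0.418,"y": 0.074,"z": 0,"ax": 0,"ay": 0,"az": 0.997,"grip": -1}
    - {"x": -0.418,"y": 0.074,"z": 0,"ax": 0,"ay": 0,"az": 0.997,"grip": -1}

```text
time: 1.0
tool_pos: [0.5036, 0.3964, 0.3305]
tcp_rot: [2.126, 2.311, -0.002]
wrist_force: [-0.1, 0.6, 0.3]
width: 1.004
grip_force: 0.0
```

step_arm:
  series:
    - {"x": -0.42,"y": 0.203,"z": 0,"ax": 0,"ay": 0,"az": 0.997,"grip": -1}
    - {"x": -0.42,"y": 0.203,"z": 0,"ax": 0,"ay": 0,"az": 0.997,"grip": -1}
    - {"x": -0.42,"y": 0.203,"z": 0,"ax": 0,"ay": 0,"az": 0.997,"grip": -1}
    - {"x": -0.42,"y": 0.203,"z": 0,"ax": 0,"ay": 0,"az": 0.997,"grip": -1}
    - {"x": -0.42,"y": 0.203,"z": 0,"ax": 0,"ay": 0,"az": 0.997,"grip": -1}
    - {"x": -0.42,"y": 0.203,"z": 0,"ax": 0,"ay": 0,"az": 0.997,"grip": -1}

```text
time: 1.6
tool_pos: [0.6219, 0.1966, 0.3303]
tcp_rot: [2.649, 1.687, -0.002]
wrist_force: [-0.4, 0.3, 0.4]
width: 1.005
grip_force: 0.0
```

```bash
python3 go.py .671 .0356 .31 -42.4
```

```text
t 1.6 pos [0.6219 0.1966 0.3303] Ry yaw -25.039453568378207 F [-0.3952  0.3192  0.3638] [ 0.007   0.023  -0.0439]
xyz [-0.2501  0.2253  0.0411] turn [0.0007 0.0033 0.5787] rows 3.4 2.0
```

step_arm:
  series:
    - {"x": -0.25,"y": 0.225,"z": 0.04,"ax": 0,"ay": 0.003,"az": 0.579,"grip": -1}
    - {"x": -0.25,"y": 0.225,"z": 0.04,"ax": 0,"ay": 0.003,"az": 0.579,"grip": -1}
    - {"x": -0.25,"y": 0.225,"z": 0.04,"ax": 0,"ay": 0.003,"az": 0.579,"grip": -1}
    - {"x": -0.25,"y": 0.225,"z": 0.04,"ax": 0,"ay": 0.003,"az": 0.579,"grip": -1}
    - {"x": -0.25,"y": 0.225,"z": 0.04,"ax": 0,"ay": 0.003,"az": 0.579,"grip": -1}
    - {"x": -0.25,"y": 0.225,"z": 0.04,"ax": 0,"ay": 0.003,"az": 0.579,"grip": -1}

```text
time: 2.2
tool_pos: [0.6696, 0.0409, 0.311]
tcp_rot: [-2.869, -1.273, -0.002]
wrist_force: [0.4, 0.2, 0.5]
width: 0.999
grip_force: 0.0
```

```bash
python3 go.py .671 .0356 .228 -42.4
```

```text
t 2.2 pos [0.6696 0.0409 0.311 ] Ry yaw -42.15694210587567 F [0.4209 0.1977 0.4618] [ 0.0257 -0.0403  0.0268]
xyz [-0.0064  0.0095  0.1659] turn [-0.0036 -0.0038  0.0081] rows 1.7 0.0
```

step_arm:
  series:
    - {"x": -0.006,"y": 0.009,"z": 0.08,"ax": 0,"ay": 0,"az": 0.008,"grip": -1}
    - {"x": -0.006,"y": 0.009,"z": 0.166,"ax": 0,"ay": 0,"az": 0.008,"grip": -1}
    - {"x": -0.006,"y": 0.009,"z": 0.166,"ax": 0,"ay": 0,"az": 0.008,"grip": -1}
    - {"x": -0.006,"y": 0.009,"z": 0.166,"ax": 0,"ay": 0,"az": 0.008,"grip": -1}
    - {"x": -0.006,"y": 0.009,"z": 0.166,"ax": 0,"ay": 0,"az": 0.008,"grip": -1}

```text
time: 2.7
tool_pos: [0.6728, 0.0358, 0.2315]
tcp_rot: [2.873, 1.269, 0.009]
wrist_force: [0.6, 0.1, 0.9]
width: 1.003
grip_force: 0.0
```

```bash
python3 - <<'E'
from workcell import bot, imaging
import cv2,numpy as np
t=imaging.read_camera("top")["img"][130:190,215:280,::-1]; s=imaging.read_camera("side")["img"][100:190,250:350,::-1]
f=lambda a,h:cv2.convertScaleAbs(cv2.resize(a,None,fx=h/a.shape[0],fy=h/a.shape[0],interpolation=2),alpha=1.7)
cv2.imwrite("pics/g1.png",np.hstack([f(t,350),f(s,350)]))
E
python3 go.py .671 .0356 .228 -42.4
```

```text
t 2.8 pos [0.6732 0.0352 0.232 ] Ry yaw -42.37307050956807 F [0.1797 0.7191 0.1135] [ 0.0015 -0.0015 -0.0354]
xyz [-0.0024 -0.0038  0.0079] turn [ 0.007  -0.0104  0.0009] rows 0.1 0.0
```

View pics/g1.png

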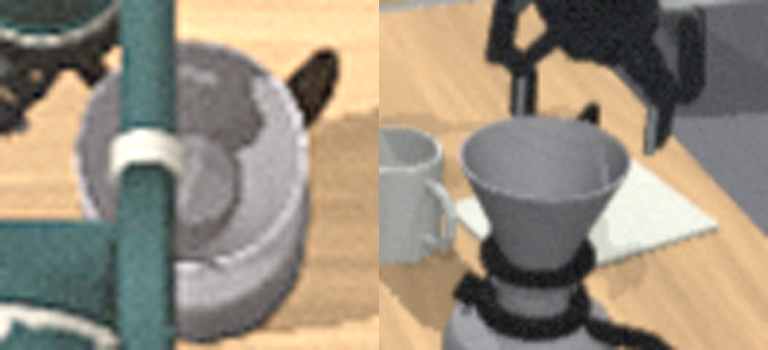

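The side crop shows the open fingers at (523,95) and (655,130) straddling the ear at (588,115), and the dripper has not moved. I'll grip it now.

step_arm:
  series:
    - {"x": -0.002,"y": -0.002,"z": 0.006,"ax": 0,"ay": 0,"az": 0,"grip": -1}
    - {"x": -0.002,"y": -0.002,"z": 0.006,"ax": 0,"ay": 0,"az": 0,"grip": 1}
    - {"x": -0.002,"y": -0.002,"z": 0.006,"ax": 0,"ay": 0,"az": 0,"grip": 1}
    - {"x": -0.002,"y": -0.002,"z": 0.006,"ax": 0,"ay": 0,"az": 0,"grip": 1}
    - {"x": -0.002,"y": -0.002,"z": 0.006,"ax": 0,"ay": 0,"az": 0,"grip": 1}
    - {"x": -0.002,"y": -0.002,"z": 0.006,"ax": 0,"ay": 0,"az": 0,"grip": 1}
    - {"x": -0.002,"y": -0.002,"z": 0.006,"ax": 0,"ay": 0,"az": 0,"grip": 1}
    - {"x": -0.002,"y": -0.002,"z": 0.006,"ax": 0,"ay": 0,"az": 0,"grip": 1}
    - {"x": -0.002,"y": -0.002,"z": 0.006,"ax": 0,"ay": 0,"az": 0,"grip": 1}
  force: 90

```text
time: 3.7
tool_pos: [0.6698, 0.0344, 0.2253]
tcp_rot: [-2.874, -1.267, -0.002]
wrist_force: [-0.7, -0.4, -0.3]
width: 0.104
grip_force: 87.5
```

```bash
python3 go.py .671 .0356 .228 -42.4; python3 -c "
from workcell import bot;s=bot.read_state();print(s['width'],s['grip_force'])"
```

```text
t 3.7 pos [0.6698 0.0344 0.2253] Ry yaw -42.428960582996055 F [-0.6636 -0.3803 -0.3463] [-0.0231  0.2124 -0.0542]
xyz [ 0.0034  0.0001 -0.0055] turn [-0.001  -0.0025 -0.001 ] rows 0.1 0.0
0.10369963108491867 87.52169374376535
```

step_arm:
  series:
    - {"x": 0,"y": 0,"z": -0.03,"ax": 0,"ay": 0,"az": 0,"grip": 1}
    - {"x": 0,"y": 0,"z": -0.08,"ax": 0,"ay": 0,"az": 0,"grip": 1}
    - {"x": 0,"y": 0,"z": -0.14,"ax": 0,"ay": 0,"az": 0,"grip": 1}
    - {"x": 0,"y": 0,"z": -0.14,"ax": 0,"ay": 0,"az": 0,"grip": 1}
    - {"x": 0,"y": 0,"z": -0.14,"ax": 0,"ay": 0,"az": 0,"grip": 1}
    - {"x": 0,"y": 0,"z": -0.14,"ax": 0,"ay": 0,"az": 0,"grip": 1}

```text
time: 4.3
tool_pos: [0.669, 0.0343, 0.2932]
tcp_rot: [-2.873, -1.266, 0.002]
wrist_force: [0.3, -0.5, -2.8]
width: 0.106
grip_force: 88.0
```

```bash
python3 - <<'E'
from workcell import bot, imaging
import cv2,numpy as np
t=imaging.read_camera("top")["img"][110:190,205:285,::-1]; s=imaging.read_camera("side")["img"][80:190,240:350,::-1]
f=lambda a,h:cv2.convertScaleAbs(cv2.resize(a,None,fx=h/a.shape[0],fy=h/a.shape[0],interpolation=2),alpha=1.7)
cv2.imwrite("pics/g2.png",np.hstack([f(t,400),f(s,400)]))
E
python3 go.py .445 .375 .3 -42.4
```

```text
t 4.4 pos [0.6688 0.0343 0.2927] Ry yaw -42.4233871040221 F [ 0.3288 -0.0675 -1.9039] [ 0.1306 -0.2046  0.0458]
xyz [ 0.2011 -0.7901 -0.0124] turn [-0.006   0.0022 -0.0008] rows 8.2 0.0
```

View pics/g2.png

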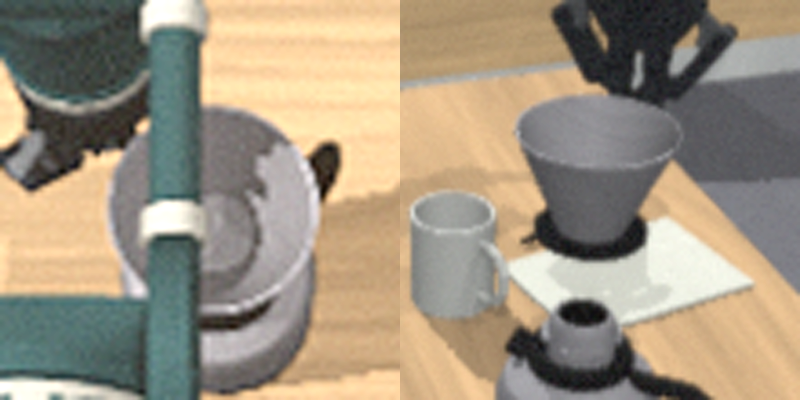

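Run:
```python
import pickle;from h import *
t=pickle.load(open("top.pkl","rb"));s=pickle.load(open("side.pkl","rb"))
print(ray(t,247.3,151.2,.337),ray(s,294.5,116.6,.337),ray(s,292.1,139.5,.27),"neck",ray(s,289.3,165.6,.192))
```

```text
[ 0.61711059 -0.02315605  0.337     ] [ 0.61584254 -0.02973576  0.337     ] [ 0.61760535 -0.02157839  0.27      ] neck [ 0.61532458 -0.02115337  0.192     ]
```

step_arm:
  series:
    - {"x": 0.02,"y": -0.06,"z": -0.005,"ax": 0,"ay": 0,"az": 0,"grip": 1}
    - {"x": 0.05,"y": -0.15,"z": -0.01,"ax": 0,"ay": 0,"az": 0,"grip": 1}
    - {"x": 0.08,"y": -0.25,"z": -0.01,"ax": 0,"ay": 0,"az": 0,"grip": 1}
    - {"x": 0.1,"y": -0.35,"z": -0.01,"ax": 0,"ay": 0,"az": 0,"grip": 1}
    - {"x": 0.12,"y": -0.45,"z": -0.01,"ax": 0,"ay": 0,"az": 0,"grip": 1}
    - {"x": 0.15,"y": -0.55,"z": -0.01,"ax": 0,"ay": 0,"az": 0,"grip": 1}
    - {"x": 0.17,"y": -0.65,"z": -0.01,"ax": 0,"ay": 0,"az": 0,"grip": 1}
    - {"x": 0.19,"y": -0.73,"z": -0.01,"ax": 0,"ay": 0,"az": 0,"grip": 1}
    - {"x": 0.2,"y": -0.77,"z": -0.01,"ax": 0,"ay": 0,"az": 0,"grip": 1}
    - {"x": 0.2,"y": -0.79,"z": -0.01,"ax": 0,"ay": 0,"az": 0,"grip": 1}
    - {"x": 0.2,"y": -0.79,"z": -0.01,"ax": 0,"ay": 0,"az": 0,"grip": 1}
    - {"x": 0.2,"y": -0.79,"z": -0.01,"ax": 0,"ay": 0,"az": 0,"grip": 1}

```text
time: 5.6
tool_pos: [0.4462, 0.3735, 0.2998]
tcp_rot: [2.875, 1.266, 0.001]
wrist_force: [-0.6, -0.2, -2.7]
width: 0.099
grip_force: 88.3
```

```bash
python3 - <<'E'
from workcell import bot, imaging
import cv2,numpy as np
c=imaging.read_camera("top");t=c["img"][180:270,100:200,::-1]; s=imaging.read_camera("side")["img"][80:190,140:262,::-1]
n=c["img"][140:190,215:280,::-1]
f=lambda a,h:cv2.convertScaleAbs(cv2.resize(a,None,fx=h/a.shape[0],fy=h/a.shape[0],interpolation=2),alpha=1.7)
cv2.imwrite("pics/g3.png",np.vstack([np.hstack([f(t,330),f(s,330)]),np.pad(f(n,250),((0,0),(0,330*100//90+366-325+1),(0,0)))[:,:f(t,330).shape[1]+f(s,330).shape[1]]]))
E
python3 go.py .4443 .375 .06 -42.4
```

```text
t 5.7 pos [0.4467 0.3733 0.3002] Ry yaw -42.52196880940392 F [-0.5519 -0.4418 -2.2617] [ 0.1263 -0.1225  0.005 ]
xyz [-0.0012 -0.006   0.4804] turn [ 0.0007 -0.0019 -0.0041] rows 4.8 0.0
```

View pics/g3.png

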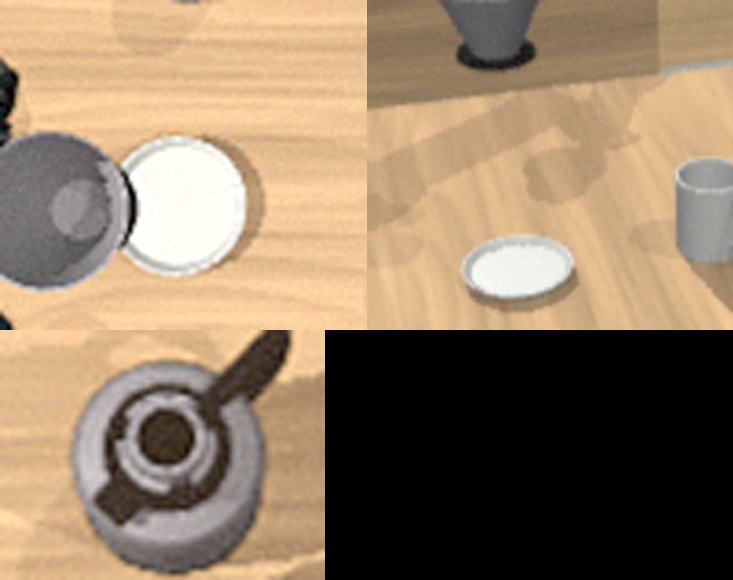

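Run:
```python
import pickle;from h import *
t=pickle.load(open("top.pkl","rb"));s=pickle.load(open("side.pkl","rb"))
print("saucer",ray(t,149.0,235.5,.012),ray(s,189.7,168,.012))
n=ray(t,247.7,160.9,.192);print("neck",n)
a=ray(t,215+222/5-.5,140+65/5-.5,.155);b=ray(t,215+272/5-.5,140+20/5-.5,.15);print(a,b)
for p in(a,b): print(np.degrees(np.arctan2(p[1]-n[1],p[0]-n[0])))
print(np.degrees(np.arctan2(*(b-a)[1::-1])))
# dripper rim/foot now
print(ray(t,100+55/3.667-.5,180+211/3.667-.5,.343),ray(s,140+(496-367)/3-.5,80+52/3-.5,.268))
```

```text
saucer [0.39293119 0.31339533 0.012     ] [0.39294385 0.31622295 0.012     ]
neck [ 0.61674179 -0.0213525   0.192     ]
[ 0.64945522 -0.0549481   0.155     ] [ 0.67880765 -0.08592352  0.15      ]
-45.762212794367386
-46.133290145750976
-46.54104701603077
[0.39402346 0.31232852 0.343     ] [0.39541819 0.32082524 0.268     ]
```

step_arm:
  series:
    - {"x": -0.003,"y": -0.002,"z": 0.06,"ax": 0,"ay": 0,"az": 0,"grip": 1}
    - {"x": -0.003,"y": -0.002,"z": 0.14,"ax": 0,"ay": 0,"az": 0,"grip": 1}
    - {"x": -0.003,"y": -0.002,"z": 0.22,"ax": 0,"ay": 0,"az": 0,"grip": 1}
    - {"x": -0.003,"y": -0.002,"z": 0.3,"ax": 0,"ay": 0,"az": 0,"grip": 1}
    - {"x": -0.003,"y": -0.002,"z": 0.38,"ax": 0,"ay": 0,"az": 0,"grip": 1}
    - {"x": -0.003,"y": -0.002,"z": 0.44,"ax": 0,"ay": 0,"az": 0,"grip": 1}
    - {"x": -0.003,"y": -0.002,"z": 0.48,"ax": 0,"ay": 0,"az": 0,"grip": 1}
    - {"x": -0.003,"y": -0.002,"z": 0.505,"ax": 0,"ay": 0,"az": 0,"grip": 1}
    - {"x": -0.003,"y": -0.002,"z": 0.515,"ax": 0,"ay": 0,"az": 0,"grip": 1}
    - {"x": -0.003,"y": -0.002,"z": 0.518,"ax": 0,"ay": 0,"az": 0,"grip": 1}
    - {"x": -0.003,"y": -0.002,"z": 0.518,"ax": 0,"ay": 0,"az": 0,"grip": 1}

```text
time: 6.8
tool_pos: [0.4453, 0.3749, 0.0427]
tcp_rot: [-2.874, -1.266, -0.005]
wrist_force: [0.2, -0.0, -1.9]
width: 0.105
grip_force: 88.3
```

step_arm:
  series:
    - {"x": 0,"y": 0,"z": 0.002,"ax": 0,"ay": 0,"az": 0,"grip": 1}
    - {"x": 0,"y": 0,"z": 0.004,"ax": 0,"ay": 0,"az": 0,"grip": 1}
    - {"x": 0,"y": 0,"z": 0.004,"ax": 0,"ay": 0,"az": 0,"grip": 1}

```text
time: 7.1
tool_pos: [0.4445, 0.3748, 0.0401]
tcp_rot: [-2.874, -1.267, -0.004]
wrist_force: [0.2, -0.1, -3.4]
width: 0.104
grip_force: 88.3
```

Not yet in contact, so I'll go lower in small steps.

step_arm:
  series:
    - {"x": 0,"y": 0,"z": 0.002,"ax": 0,"ay": 0,"az": 0,"grip": 1}
    - {"x": 0,"y": 0,"z": 0.004,"ax": 0,"ay": 0,"az": 0,"grip": 1}
    - {"x": 0,"y": 0,"z": 0.004,"ax": 0,"ay": 0,"az": 0,"grip": 1}

```text
time: 7.4
tool_pos: [0.4445, 0.3748, 0.0383]
tcp_rot: [-2.874, -1.267, -0.003]
wrist_force: [-1.9, -0.5, 3.3]
width: 0.1
grip_force: 89.3
```

step_arm:
  series:
    - {"x": 0,"y": 0,"z": 0.002,"ax": 0,"ay": 0,"az": 0,"grip": 1}
    - {"x": 0,"y": 0,"z": 0.003,"ax": 0,"ay": 0,"az": 0,"grip": 1}
    - {"x": 0,"y": 0,"z": 0.003,"ax": 0,"ay": 0,"az": 0,"grip": 1}

```text
time: 7.7
tool_pos: [0.4447, 0.375, 0.038]
tcp_rot: [-2.874, -1.267, -0.003]
wrist_force: [-2.6, -0.7, 10.8]
width: 0.106
grip_force: 90.4
```

Contact (11 N). I'll release and then rise straight up.

step_arm:
  series:
    - {"x": 0,"y": 0,"z": 0,"ax": 0,"ay": 0,"az": 0,"grip": 0.5}
    - {"x": 0,"y": 0,"z": 0,"ax": 0,"ay": 0,"az": 0,"grip": 0}
    - {"x": 0,"y": 0,"z": 0,"ax": 0,"ay": 0,"az": 0,"grip": -0.5}
    - {"x": 0,"y": 0,"z": 0,"ax": 0,"ay": 0,"az": 0,"grip": -0.5}
    - {"x": 0,"y": 0,"z": 0,"ax": 0,"ay": 0,"az": 0,"grip": -0.5}
    - {"x": 0,"y": 0,"z": -0.05,"ax": 0,"ay": 0,"az": 0,"grip": -0.5}
    - {"x": 0,"y": 0,"z": -0.15,"ax": 0,"ay": 0,"az": 0,"grip": -0.5}
    - {"x": 0,"y": 0,"z": -0.25,"ax": 0,"ay": 0,"az": 0,"grip": -0.5}
    - {"x": 0,"y": 0,"z": -0.35,"ax": 0,"ay": 0,"az": 0,"grip": -0.5}
    - {"x": 0,"y": 0,"z": -0.45,"ax": 0,"ay": 0,"az": 0,"grip": -0.5}
    - {"x": 0,"y": 0,"z": -0.5,"ax": 0,"ay": 0,"az": 0,"grip": -0.5}
    - {"x": 0,"y": 0,"z": -0.5,"ax": 0,"ay": 0,"az": 0,"grip": -0.5}

```text
time: 8.9
tool_pos: [0.4464, 0.376, 0.2925]
tcp_rot: [-2.871, -1.266, -0.018]
wrist_force: [0.1, -0.0, 0.1]
width: 0.75
grip_force: 0.0
```

```bash
python3 - <<'E'
from workcell import bot, imaging
import cv2,numpy as np
c=imaging.read_camera("top");t=c["img"][200:270,110:190,::-1]; s=imaging.read_camera("side")["img"][110:190,145:236,::-1]
n=c["img"][140:190,215:280,::-1]
f=lambda a,h:cv2.convertScaleAbs(cv2.resize(a,None,fx=h/a.shape[0],fy=h/a.shape[0],interpolation=2),alpha=1.5)
cv2.imwrite("pics/g4.png",np.hstack([f(t,350),f(s,350)]))
E
python3 go.py .4443 .375 .3 -42.4
```

```text
t 9.0 pos [0.4442 0.3742 0.2864] Ry yaw -42.42524574658862 F [-0.0641 -0.1018 -1.9601] [-0.0216  0.0445 -0.0067]
xyz [ 0.0013 -0.0009 -0.0271] turn [-0.     -0.0052 -0.0008] rows 0.3 0.0
```

View pics/g4.png

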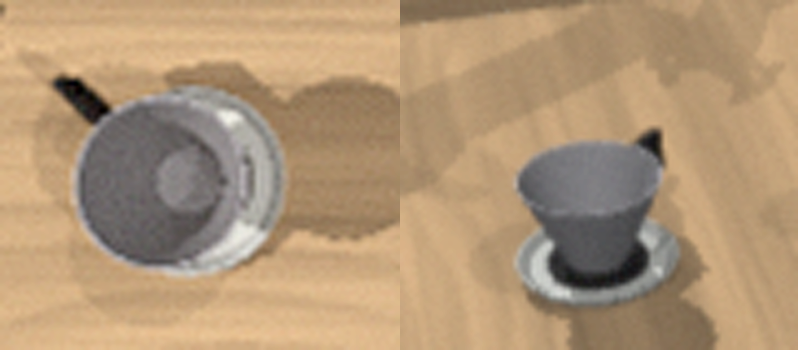

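```bash
python3 - <<'E'
import pickle;from h import *
t=pickle.load(open("top.pkl","rb"));s=pickle.load(open("side.pkl","rb"))
print(ray(t,142.1,235.7,.083),ray(s,145+(589-400)/4.375-.5,110+178/4.375-.5,.083),ray(s,145+(598-400)/4.375-.5,110+265/4.375-.5,.01))
E
python3 go.py .46 .20 .30 -60 .469 0.0 .30 -90 .4686 -.2785 .2 -89  .4686 -.2785 .031 -89
```

```text
[0.39336166 0.31639447 0.083     ] [0.39279833 0.31587838 0.083     ] [0.39131468 0.30654098 0.01      ]
t 9.0 pos [0.4442 0.3742 0.2864] Ry yaw -42.42524574658862 F [-0.0641 -0.1018 -1.9601] [-0.0216  0.0445 -0.0067]
xyz [-0.2358  0.2584 -0.0278] turn [-0.0008 -0.0052  0.5858] rows 3.5 2.0
xyz [-0.1844  0.3554  0.    ] turn [0.     0.     0.9967] rows 4.0 3.5
xyz [-0.0018  0.557   0.2   ] turn [ 0.    0.   -0.03] rows 5.9 0.1
xyz [-0.     0.     0.338] turn [-0. -0. -0.] rows 3.4 0.0
```

step_arm:
  series:
    - {"x": -0.08,"y": 0.09,"z": -0.02,"ax": 0,"ay": 0,"az": 0.15,"grip": -1}
    - {"x": -0.16,"y": 0.17,"z": -0.028,"ax": 0,"ay": 0,"az": 0.3,"grip": -1}
    - {"x": -0.236,"y": 0.258,"z": -0.028,"ax": 0,"ay": 0,"az": 0.45,"grip": -1}
    - {"x": -0.236,"y": 0.258,"z": -0.028,"ax": 0,"ay": 0,"az": 0.586,"grip": -1}

```text
time: 9.4
tool_pos: [0.4583, 0.1965, 0.297]
tcp_rot: [3.036, 0.806, -0.006]
wrist_force: [0.1, 0.1, -0.6]
width: 0.998
grip_force: 0.0
```

step_arm:
  series:
    - {"x": -0.184,"y": 0.355,"z": 0,"ax": 0,"ay": 0,"az": 0.997,"grip": -1}
    - {"x": -0.184,"y": 0.355,"z": 0,"ax": 0,"ay": 0,"az": 0.997,"grip": -1}
    - {"x": -0.184,"y": 0.355,"z": 0,"ax": 0,"ay": 0,"az": 0.997,"grip": -1}
    - {"x": -0.184,"y": 0.355,"z": 0,"ax": 0,"ay": 0,"az": 0.997,"grip": -1}
    - {"x": -0.184,"y": 0.355,"z": 0,"ax": 0,"ay": 0,"az": 0.997,"grip": -1}

```text
time: 9.9
tool_pos: [0.4673, -0.0052, 0.2967]
tcp_rot: [3.14, -0.011, -0.006]
wrist_force: [-0.0, 1.3, 0.3]
width: 0.999
grip_force: 0.0
```

step_arm:
  series:
    - {"x": 0,"y": 0.3,"z": 0,"ax": 0,"ay": 0,"az": -0.03,"grip": -1}
    - {"x": 0,"y": 0.557,"z": 0.1,"ax": 0,"ay": 0,"az": -0.03,"grip": -1}
    - {"x": 0,"y": 0.557,"z": 0.2,"ax": 0,"ay": 0,"az": -0.03,"grip": -1}
    - {"x": 0,"y": 0.557,"z": 0.3,"ax": 0,"ay": 0,"az": -0.03,"grip": -1}
    - {"x": 0,"y": 0.557,"z": 0.3,"ax": 0,"ay": 0,"az": -0.03,"grip": -1}
    - {"x": 0,"y": 0.557,"z": 0.3,"ax": 0,"ay": 0,"az": -0.03,"grip": -1}
    - {"x": 0,"y": 0.557,"z": 0.3,"ax": 0,"ay": 0,"az": -0.03,"grip": -1}
    - {"x": 0,"y": 0.557,"z": 0.3,"ax": 0,"ay": 0,"az": -0.03,"grip": -1}
    - {"x": 0,"y": 0.557,"z": 0.3,"ax": 0,"ay": 0,"az": -0.03,"grip": -1}
    - {"x": 0,"y": 0.557,"z": 0.3,"ax": 0,"ay": 0,"az": -0.03,"grip": -1}

```text
time: 10.9
tool_pos: [0.4696, -0.2768, 0.1493]
tcp_rot: [-3.14, -0.029, -0.001]
wrist_force: [0.1, 0.3, 0.4]
width: 1.002
grip_force: 0.0
```

```bash
python3 go.py .4686 -.2785 .037 -89
```

```text
t 10.9 pos [ 0.4696 -0.2768  0.1493] Ry yaw -88.9446680665696 F [0.079  0.3316 0.4004] [-0.0374 -0.0339 -0.0131]
xyz [-0.0023  0.0038  0.2246] turn [-0.0037 -0.0016  0.0018] rows 2.2 0.0
```

step_arm:
  series:
    - {"x": -0.002,"y": 0.004,"z": 0.08,"ax": 0,"ay": 0,"az": 0,"grip": -1}
    - {"x": -0.002,"y": 0.004,"z": 0.15,"ax": 0,"ay": 0,"az": 0,"grip": -1}
    - {"x": -0.002,"y": 0.004,"z": 0.2,"ax": 0,"ay": 0,"az": 0,"grip": -1}
    - {"x": -0.002,"y": 0.004,"z": 0.225,"ax": 0,"ay": 0,"az": 0,"grip": -1}
    - {"x": -0.002,"y": 0.004,"z": 0.225,"ax": 0,"ay": 0,"az": 0,"grip": -1}
    - {"x": -0.002,"y": 0.004,"z": 0.225,"ax": 0,"ay": 0,"az": 0,"grip": -1}

```text
time: 11.5
tool_pos: [0.4697, -0.28, 0.0382]
tcp_rot: [-3.141, -0.028, -0.005]
wrist_force: [0.7, 0.2, 0.7]
width: 1.003
grip_force: 0.0
```

step_arm:
  series:
    - {"x": 0,"y": 0,"z": 0,"ax": 0,"ay": 0,"az": 0,"grip": 0}
    - {"x": 0,"y": 0,"z": 0,"ax": 0,"ay": 0,"az": 0,"grip": 0.4}
    - {"x": 0,"y": 0,"z": 0,"ax": 0,"ay": 0,"az": 0,"grip": 1}
    - {"x": 0,"y": 0,"z": 0,"ax": 0,"ay": 0,"az": 0,"grip": 1}
    - {"x": 0,"y": 0,"z": 0,"ax": 0,"ay": 0,"az": 0,"grip": 1}
    - {"x": 0,"y": 0,"z": 0,"ax": 0,"ay": 0,"az": 0,"grip": 1}
    - {"x": 0,"y": 0,"z": 0,"ax": 0,"ay": 0,"az": 0,"grip": 1}
  force: 60

```text
time: 12.2
tool_pos: [0.4689, -0.2803, 0.0373]
tcp_rot: [-3.141, -0.027, -0.003]
wrist_force: [0.3, -0.1, 4.0]
width: 0.222
grip_force: 59.2
```

```bash
python3 go.py .4686 -.2785 .037 -89; python3 -c "
from workcell import imaging;import cv2,numpy as np
t=imaging.read_camera('top')['img'][185:235,295:345,::-1];s=imaging.read_camera('side')['img'][255:335,230:310,::-1]
f=lambda a:cv2.convertScaleAbs(cv2.resize(a,(400,400),interpolation=2),alpha=1.7)
cv2.imwrite('pics/g5.png',np.hstack([f(t),f(s)]))"
```

```text
t 12.2 pos [ 0.4689 -0.2803  0.0373] Ry yaw -89.0194843445623 F [ 0.2732 -0.1451  3.9717] [-0.0196  0.0496 -0.0335]
xyz [-0.0005 -0.0036  0.0006] turn [-0.0011 -0.0034 -0.0007] rows 0.0 0.0
```

View pics/g5.png

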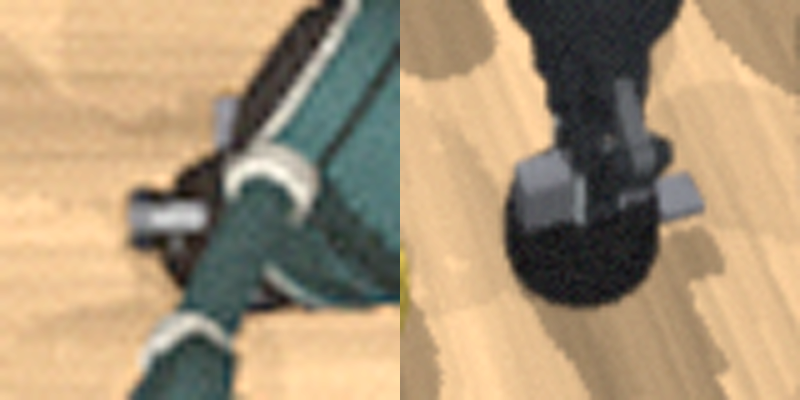

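```bash
python3 - <<'E'
import pickle,cv2;from h import *
t=pickle.load(open("top.pkl","rb")); g=cv2.imread("pics/g3.png")[330:580,:325].max(2)
h=t["img"].max(2)
n=np.array([.6165,-.0214])
def ana(pts):
    P=np.array([ray(t,u,v,.15)[:2] for u,v in pts])-n; r=np.hypot(*P.T); a=np.degrees(np.arctan2(P[:,1],P[:,0]))
    k=(a>-75)&(a<-15)
    for lo in range(40,116,8):
        m=k&(r>lo/1e3)&(r<(lo+8)/1e3)
        if m.any(): print(lo,m.sum(),round(a[m].mean(),1),round(a[m].min(),1),round(a[m].max(),1))
v,u=np.nonzero(g<85); ana(np.c_[215+(u+.5)/5-.5,140+(v+.5)/5-.5])
print(); v,u=np.nonzero(h[120:165,255:285]<50); ana(np.c_[u+255,v+120])
E
python3 go.py .4686 -.2803 .2 -89 .56 -.2 .30 -112 .6165 -.0214 .30 -135
```

```text
40 278 -42.9 -52.9 -31.5
48 311 -43.5 -51.9 -34.8
56 445 -47.7 -59.6 -36.1
64 473 -47.9 -58.5 -37.9
72 466 -47.2 -56.1 -38.7
80 450 -46.3 -54.4 -38.9
88 388 -45.6 -52.6 -39.2
96 234 -44.7 -49.3 -39.6
104 3 -44.6 -44.8 -44.3

64 1 -56.6 -56.6 -56.6
72 16 -48.9 -55.8 -39.1
80 18 -46.4 -53.4 -39.4
88 18 -45.5 -52.5 -39.9
96 11 -44.5 -49.2 -40.3
104 2 -44.1 -45.3 -42.9
t 12.3 pos [ 0.4689 -0.2803  0.0373] Ry yaw -89.0170222294099 F [-0.405   0.1173  4.9912] [-0.0348  0.1277 -0.0434]
xyz [ 0.0001 -0.0002 -0.3254] turn [-0.0011 -0.0034 -0.0006] rows 3.3 0.0
xyz [ 0.1856 -0.1574 -0.2   ] turn [0.     0.     0.7667] rows 3.1 2.7
xyz [-0.029  -0.3735  0.    ] turn [-0.     -0.      0.7667] rows 3.7 2.7
```

step_arm:
  series:
    - {"x": 0,"y": 0,"z": -0.05,"ax": 0,"ay": 0,"az": 0,"grip": 1}
    - {"x": 0,"y": 0,"z": -0.15,"ax": 0,"ay": 0,"az": 0,"grip": 1}
    - {"x": 0,"y": 0,"z": -0.25,"ax": 0,"ay": 0,"az": 0,"grip": 1}
    - {"x": 0,"y": 0,"z": -0.325,"ax": 0,"ay": 0,"az": 0,"grip": 1}
    - {"x": 0,"y": 0,"z": -0.325,"ax": 0,"ay": 0,"az": 0,"grip": 1}

```text
time: 12.8
tool_pos: [0.4717, -0.2823, 0.2058]
tcp_rot: [3.136, 0.027, 0.016]
wrist_force: [1.4, -0.2, 0.4]
width: 0.218
grip_force: 58.9
```

step_arm:
  series:
    - {"x": 0.06,"y": -0.05,"z": -0.07,"ax": 0,"ay": 0,"az": 0.2,"grip": 1}
    - {"x": 0.12,"y": -0.1,"z": -0.14,"ax": 0,"ay": 0,"az": 0.4,"grip": 1}
    - {"x": 0.186,"y": -0.157,"z": -0.2,"ax": 0,"ay": 0,"az": 0.6,"grip": 1}
    - {"x": 0.186,"y": -0.157,"z": -0.2,"ax": 0,"ay": 0,"az": 0.767,"grip": 1}
    - {"x": 0.186,"y": -0.157,"z": -0.2,"ax": 0,"ay": 0,"az": 0.767,"grip": 1}

```text
time: 13.3
tool_pos: [0.5609, -0.1989, 0.2991]
tcp_rot: [-3.083, 0.596, -0.001]
wrist_force: [0.6, 0.4, -1.6]
width: 0.223
grip_force: 59.0
```

step_arm:
  series:
    - {"x": -0.005,"y": -0.08,"z": 0,"ax": 0,"ay": 0,"az": 0.2,"grip": 1}
    - {"x": -0.013,"y": -0.17,"z": 0,"ax": 0,"ay": 0,"az": 0.4,"grip": 1}
    - {"x": -0.02,"y": -0.26,"z": 0,"ax": 0,"ay": 0,"az": 0.6,"grip": 1}
    - {"x": -0.027,"y": -0.34,"z": 0,"ax": 0,"ay": 0,"az": 0.73,"grip": 1}
    - {"x": -0.029,"y": -0.373,"z": 0,"ax": 0,"ay": 0,"az": 0.733,"grip": 1}
    - {"x": -0.029,"y": -0.373,"z": 0,"ax": 0,"ay": 0,"az": 0.733,"grip": 1}
    - {"x": -0.029,"y": -0.373,"z": 0,"ax": 0,"ay": 0,"az": 0.733,"grip": 1}

```text
time: 14.0
tool_pos: [0.6152, -0.0229, 0.2979]
tcp_rot: [2.913, -1.175, -0.004]
wrist_force: [0.1, -0.2, -1.8]
width: 0.217
grip_force: 59.2
```

```bash
python3 go.py .6165 -.0214 .236 -134;  python3 -c "
from workcell import imaging;import cv2,numpy as np
t=imaging.read_camera('top')['img'][120:190,215:295,::-1];s=imaging.read_camera('side')['img'][90:190,240:350,::-1]
f=lambda a:cv2.convertScaleAbs(cv2.resize(a,None,fx=400/a.shape[0],fy=400/a.shape[0],interpolation=2),alpha=1.7)[:,:400]
cv2.imwrite('pics/g6.png',np.hstack([f(t),f(s)]))"
```

```text
t 14.0 pos [ 0.6152 -0.0229  0.2979] Ry yaw -133.9223648755564 F [ 0.1129 -0.2081 -1.7638] [ 0.0425 -0.026  -0.0212]
xyz [ 0.0001 -0.004   0.1238] turn [0.0026 0.0036 0.0026] rows 1.2 0.0
```

View pics/g6.png

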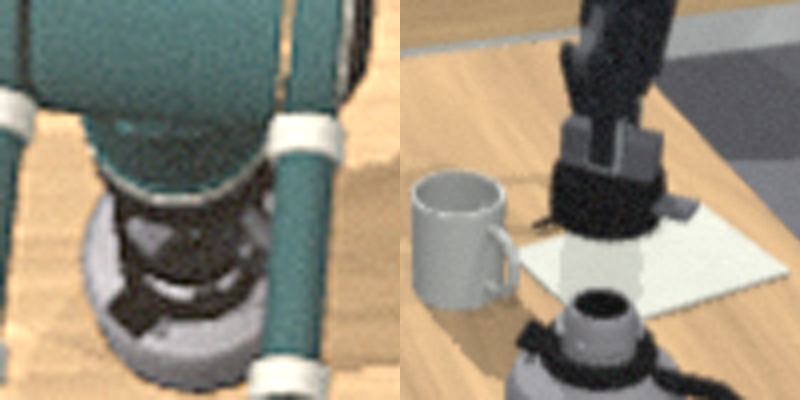

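Run:
```python
import pickle;from h import *
s=pickle.load(open("side.pkl","rb"))
print(proj(s,[.6152,-.0229,.277]),"meas 291.9"); print(proj(s,[.6165,-.0214,.192]),"meas 288.9,165.3",ray(s,288.9,165.3,.192))
d=np.array([.2485,.7621]);d/=np.hypot(*d); e=np.array([.6152,-.0229])-.035*d
print(proj(s,[*e,.261]),"meas v149.5")
```

```text
[291.58100057 137.42125961] meas 291.9
[289.75101421 165.57969407] meas 288.9,165.3 [ 0.61483796 -0.01950645  0.192     ]
[292.03800488 150.18739296] meas v149.5
```

step_arm:
  series:
    - {"x": -0.001,"y": -0.003,"z": 0.05,"ax": 0.002,"ay": 0.003,"az": 0,"grip": 1}
    - {"x": -0.001,"y": -0.003,"z": 0.1,"ax": 0.002,"ay": 0.003,"az": 0,"grip": 1}
    - {"x": -0.001,"y": -0.003,"z": 0.134,"ax": 0.002,"ay": 0.003,"az": 0,"grip": 1}
    - {"x": -0.001,"y": -0.003,"z": 0.134,"ax": 0.002,"ay": 0.003,"az": 0,"grip": 1}
    - {"x": -0.001,"y": -0.003,"z": 0.134,"ax": 0.002,"ay": 0.003,"az": 0,"grip": 1}

```text
time: 14.6
tool_pos: [0.6167, -0.0215, 0.2327]
tcp_rot: [-2.911, 1.178, -0.003]
wrist_force: [0.2, -0.6, -0.4]
width: 0.223
grip_force: 59.2
```

step_arm:
  series:
    - {"x": 0,"y": 0,"z": 0.006,"ax": 0,"ay": 0,"az": 0,"grip": 1}
    - {"x": 0,"y": 0,"z": 0.012,"ax": 0,"ay": 0,"az": 0,"grip": 1}
    - {"x": 0,"y": 0,"z": 0.018,"ax": 0,"ay": 0,"az": 0,"grip": 1}
    - {"x": 0,"y": 0,"z": 0.018,"ax": 0,"ay": 0,"az": 0,"grip": 1}

```text
time: 15.0
tool_pos: [0.6169, -0.0203, 0.2235]
tcp_rot: [-2.911, 1.176, -0.003]
wrist_force: [0.5, 0.6, -0.8]
width: 0.22
grip_force: 59.2
```

step_arm:
  series:
    - {"x": 0,"y": 0,"z": 0.005,"ax": 0,"ay": 0,"az": 0,"grip": 1}
    - {"x": 0,"y": 0,"z": 0.01,"ax": 0,"ay": 0,"az": 0,"grip": 1}
    - {"x": 0,"y": 0,"z": 0.015,"ax": 0,"ay": 0,"az": 0,"grip": 1}
    - {"x": 0,"y": 0,"z": 0.015,"ax": 0,"ay": 0,"az": 0,"grip": 1}

```text
time: 15.4
tool_pos: [0.6166, -0.0207, 0.2155]
tcp_rot: [-2.912, 1.177, -0.002]
wrist_force: [-2.3, -2.4, -1.3]
width: 0.224
grip_force: 59.2
```

step_arm:
  series:
    - {"x": 0,"y": 0,"z": 0.003,"ax": 0,"ay": 0,"az": 0,"grip": 1}
    - {"x": 0,"y": 0,"z": 0.005,"ax": 0,"ay": 0,"az": 0,"grip": 1}
    - {"x": 0,"y": 0,"z": 0.005,"ax": 0,"ay": 0,"az": 0,"grip": 1}

```text
time: 15.7
tool_pos: [0.6168, -0.0208, 0.2135]
tcp_rot: [-2.912, 1.177, -0.003]
wrist_force: [-1.2, -3.5, -0.1]
width: 0.221
grip_force: 59.4
```

step_arm:
  series:
    - {"x": 0,"y": 0.002,"z": 0.003,"ax": 0,"ay": 0,"az": 0,"grip": 1}
    - {"x": 0,"y": 0.002,"z": 0.005,"ax": 0,"ay": 0,"az": 0,"grip": 1}
    - {"x": 0,"y": 0.002,"z": 0.005,"ax": 0,"ay": 0,"az": 0,"grip": 1}

```text
time: 16.0
tool_pos: [0.6167, -0.021, 0.2111]
tcp_rot: [-2.911, 1.176, -0.004]
wrist_force: [0.2, -2.8, -1.1]
width: 0.221
grip_force: 59.3
```

step_arm:
  series:
    - {"x": 0,"y": 0,"z": 0.001,"ax": 0,"ay": 0,"az": 0,"grip": 1}
    - {"x": 0,"y": 0,"z": 0.002,"ax": 0,"ay": 0,"az": 0,"grip": 1}
    - {"x": 0,"y": 0,"z": 0.002,"ax": 0,"ay": 0,"az": 0,"grip": 1}

```text
time: 16.3
tool_pos: [0.6168, -0.021, 0.2108]
tcp_rot: [-2.911, 1.176, -0.005]
wrist_force: [-0.9, -2.6, 3.3]
width: 0.226
grip_force: 59.8
```

step_arm:
  series:
    - {"x": 0,"y": 0.001,"z": 0.002,"ax": 0,"ay": 0,"az": 0,"grip": 1}
    - {"x": 0,"y": 0.001,"z": 0.002,"ax": 0,"ay": 0,"az": 0,"grip": 1}
    - {"x": 0,"y": 0.001,"z": 0.002,"ax": 0,"ay": 0,"az": 0,"grip": 1}

```text
time: 16.6
tool_pos: [0.6168, -0.021, 0.2107]
tcp_rot: [-2.91, 1.176, -0.006]
wrist_force: [-0.6, -1.7, 6.9]
width: 0.223
grip_force: 60.3
```

```bash
python3 go.py .6168 -.0212 .2106 -134
```

```text
t 16.6 pos [ 0.6168 -0.021   0.2107] Ry yaw -134.0161084061034 F [-0.6131 -1.6544  6.8515] [-0.4416  0.3802  0.0061]
xyz [0.0002 0.0002 0.0003] turn [-0.0085 -0.0049 -0.0005] rows 0.0 0.0
```

step_arm:
  series:
    - {"x": 0,"y": 0,"z": 0,"ax": 0,"ay": 0,"az": -0.2,"grip": 1}
    - {"x": 0,"y": 0,"z": 0,"ax": 0,"ay": 0,"az": -0.4,"grip": 1}
    - {"x": 0,"y": 0,"z": 0,"ax": 0,"ay": 0,"az": -0.6,"grip": 1}
    - {"x": 0,"y": 0,"z": 0,"ax": 0,"ay": 0,"az": -0.8,"grip": 1}
    - {"x": 0,"y": 0,"z": 0,"ax": 0,"ay": 0,"az": -1,"grip": 1}
    - {"x": 0,"y": 0,"z": 0,"ax": 0,"ay": 0,"az": -1,"grip": 1}

```text
time: 17.2
tool_pos: [0.6171, -0.0209, 0.2108]
tcp_rot: [-3.116, 0.379, -0.008]
wrist_force: [-1.5, -0.8, 5.7]
width: 0.223
grip_force: 60.1
```

```bash
python3 go.py .6168 -.0212 .2106 -74
```

```text
t 17.2 pos [ 0.6171 -0.0209  0.2108] Ry yaw -103.87380151146098 F [-1.5309 -0.8343  5.6872] [-0.2909  0.1327  0.0239]
xyz [-0.0004  0.0007  0.0003] turn [-0.0029 -0.0109 -0.9958] rows 0.0 3.5
```

step_arm:
  series:
    - {"x": 0,"y": 0,"z": 0,"ax": 0,"ay": 0,"az": -0.2,"grip": 1}
    - {"x": 0,"y": 0,"z": 0,"ax": 0,"ay": 0,"az": -0.4,"grip": 1}
    - {"x": 0,"y": 0,"z": 0,"ax": 0,"ay": 0,"az": -0.6,"grip": 1}
    - {"x": 0,"y": 0,"z": 0,"ax": 0,"ay": 0,"az": -0.8,"grip": 1}
    - {"x": 0,"y": 0,"z": 0,"ax": 0,"ay": 0,"az": -0.97,"grip": 1}
    - {"x": 0,"y": 0,"z": 0,"ax": 0,"ay": 0,"az": -0.97,"grip": 1}

```text
time: 17.8
tool_pos: [0.6161, -0.0206, 0.2088]
tcp_rot: [-3.113, -0.413, -0.005]
wrist_force: [0.3, -0.2, -0.9]
width: 0.222
grip_force: 59.2
```

step_arm:
  series:
    - {"x": 0,"y": 0,"z": 0.001,"ax": 0,"ay": 0,"az": 0,"grip": 1}
    - {"x": 0,"y": 0,"z": 0.003,"ax": 0,"ay": 0,"az": 0,"grip": 1}
    - {"x": 0,"y": 0,"z": 0.003,"ax": 0,"ay": 0,"az": 0,"grip": 1}

```text
time: 18.1
tool_pos: [0.6157, -0.0211, 0.207]
tcp_rot: [-3.113, -0.411, -0.003]
wrist_force: [0.2, 0.2, -1.0]
width: 0.22
grip_force: 59.2
```

```bash
python3 go.py .6168 -.0212 .2025 -74
```

```text
t 18.1 pos [ 0.6157 -0.0211  0.207 ] Ry yaw -74.96728192567767 F [ 0.1611  0.2359 -1.0108] [ 0.0456 -0.0126  0.0739]
xyz [0.0021 0.0008 0.009 ] turn [-0.0019 -0.0037 -0.0322] rows 0.1 0.1
```

step_arm:
  series:
    - {"x": 0.001,"y": 0,"z": 0.002,"ax": 0,"ay": 0,"az": 0,"grip": 1}
    - {"x": 0.001,"y": 0,"z": 0.004,"ax": 0,"ay": 0,"az": 0,"grip": 1}
    - {"x": 0.001,"y": 0,"z": 0.007,"ax": 0,"ay": 0,"az": 0,"grip": 1}
    - {"x": 0.001,"y": 0,"z": 0.007,"ax": 0,"ay": 0,"az": 0,"grip": 1}

```text
time: 18.5
tool_pos: [0.6164, -0.0212, 0.2038]
tcp_rot: [-3.114, -0.412, -0.004]
wrist_force: [-0.9, -0.1, -0.6]
width: 0.221
grip_force: 59.3
```

step_arm:
  series:
    - {"x": 0,"y": 0,"z": 0.001,"ax": 0,"ay": 0,"az": 0,"grip": 1}
    - {"x": 0,"y": 0,"z": 0.003,"ax": 0,"ay": 0,"az": 0,"grip": 1}
    - {"x": 0,"y": 0,"z": 0.003,"ax": 0,"ay": 0,"az": 0,"grip": 1}

```text
time: 18.8
tool_pos: [0.6167, -0.0212, 0.2027]
tcp_rot: [-3.114, -0.412, -0.005]
wrist_force: [0.2, 0.4, -0.4]
width: 0.222
grip_force: 59.3
```

```bash
python3 go.py .6168 -.0212 .2025 -74
```

```text
t 18.8 pos [ 0.6167 -0.0212  0.2027] Ry yaw -74.91557589080351 F [ 0.2169  0.356  -0.4306] [-0.0108 -0.0165 -0.0174]
xyz [0.0003 0.     0.0004] turn [-0.0003 -0.006  -0.0305] rows 0.0 0.1
```

step_arm:
  series:
    - {"x": 0,"y": 0,"z": 0.002,"ax": 0,"ay": 0,"az": 0,"grip": 1}
    - {"x": 0,"y": 0,"z": 0.002,"ax": 0,"ay": 0,"az": 0.15,"grip": 1}
    - {"x": 0,"y": 0,"z": 0.002,"ax": 0,"ay": 0,"az": 0.3,"grip": 1}
    - {"x": 0,"y": 0,"z": 0.002,"ax": 0,"ay": 0,"az": 0.45,"grip": 1}
    - {"x": 0,"y": 0,"z": 0.003,"ax": 0,"ay": 0,"az": 0.6,"grip": 1}
    - {"x": 0,"y": 0,"z": 0.0035,"ax": 0,"ay": 0,"az": 0.75,"grip": 1}
    - {"x": 0,"y": 0,"z": 0.004,"ax": 0,"ay": 0,"az": 0.9,"grip": 1}
    - {"x": 0,"y": 0,"z": 0.0045,"ax": 0,"ay": 0,"az": 1,"grip": 1}
    - {"x": 0,"y": 0,"z": 0.0045,"ax": 0,"ay": 0,"az": 1,"grip": 1}
  force: 70

```text
time: 19.7
tool_pos: [0.6174, -0.0214, 0.2017]
tcp_rot: [-3.114, 0.408, -0.008]
wrist_force: [0.0, -0.3, 3.4]
width: 0.211
grip_force: 72.0
```

```bash
python3 go.py .6168 -.0212 .2007 -134
```

```text
t 19.7 pos [ 0.6174 -0.0214  0.2017] Ry yaw -104.92747296504193 F [ 0.019  -0.3454  3.3728] [-0.1589  0.071  -0.0452]
xyz [-0.0013 -0.0001  0.002 ] turn [-0.0057 -0.008   0.9691] rows 0.0 3.4
```

Drawing down as expected. I'll turn the rest, with a little more at the end to find the stop.

step_arm:
  series:
    - {"x": 0,"y": 0,"z": 0.0005,"ax": 0,"ay": 0,"az": 0.15,"grip": 1}
    - {"x": 0,"y": 0,"z": 0.001,"ax": 0,"ay": 0,"az": 0.3,"grip": 1}
    - {"x": 0,"y": 0,"z": 0.0015,"ax": 0,"ay": 0,"az": 0.45,"grip": 1}
    - {"x": 0,"y": 0,"z": 0.002,"ax": 0,"ay": 0,"az": 0.6,"grip": 1}
    - {"x": 0,"y": 0,"z": 0.002,"ax": 0,"ay": 0,"az": 0.7,"grip": 1}
    - {"x": 0,"y": 0,"z": 0.002,"ax": 0,"ay": 0,"az": 0.8,"grip": 1}
    - {"x": 0,"y": 0,"z": 0.002,"ax": 0,"ay": 0,"az": 0.87,"grip": 1}
    - {"x": 0,"y": 0,"z": 0.002,"ax": 0,"ay": 0,"az": 0.87,"grip": 1}

```text
time: 20.5
tool_pos: [0.6173, -0.0215, 0.2007]
tcp_rot: [-2.941, 1.098, -0.007]
wrist_force: [0.4, -1.3, 5.1]
width: 0.22
grip_force: 72.2
```

```bash
python3 go.py .6168 -.0212 .2007 -134
```

```text
t 20.5 pos [ 0.6173 -0.0215  0.2007] Ry yaw -130.95004852773377 F [ 0.4402 -1.3453  5.0657] [-0.2617  0.1367 -0.0942]
xyz [-0.0013  0.0002 -0.0001] turn [-0.0067 -0.0064  0.1017] rows 0.0 0.4
```

step_arm:
  series:
    - {"x": 0,"y": 0,"z": 0,"ax": 0,"ay": 0,"az": 0.05,"grip": 1}
    - {"x": 0,"y": 0,"z": 0,"ax": 0,"ay": 0,"az": 0.1,"grip": 1}
    - {"x": 0,"y": 0,"z": 0,"ax": 0,"ay": 0,"az": 0.1,"grip": 1}

```text
time: 20.8
tool_pos: [0.6171, -0.022, 0.2007]
tcp_rot: [-2.913, 1.173, -0.007]
wrist_force: [-0.6, -2.8, 6.0]
width: 0.219
grip_force: 72.3
```

```bash
python3 go.py .6168 -.0212 .2007 -134
```

```text
t 20.8 pos [ 0.6171 -0.022   0.2007] Ry yaw -133.8738803165924 F [-0.5623 -2.8324  5.9544] [-0.4536  0.2706  0.2961]
xyz [-0.0016 -0.0007 -0.0001] turn [-0.0048 -0.0069  0.0042] rows 0.0 0.0
```

step_arm:
  series:
    - {"x": 0,"y": 0,"z": 0,"ax": 0,"ay": 0,"az": 0.03,"grip": 1}
    - {"x": 0,"y": 0,"z": 0,"ax": 0,"ay": 0,"az": 0.05,"grip": 1}
    - {"x": 0,"y": 0,"z": 0,"ax": 0,"ay": 0,"az": 0.05,"grip": 1}

```text
time: 21.1
tool_pos: [0.6171, -0.0221, 0.2006]
tcp_rot: [-2.898, 1.21, -0.007]
wrist_force: [-0.8, -2.4, 6.4]
width: 0.217
grip_force: 72.4
```

```bash
python3 go.py .6168 -.0212 .2007 -134
```

```text
t 21.1 pos [ 0.6171 -0.0221  0.2006] Ry yaw -135.3308158546262 F [-0.805  -2.378   6.3594] [-0.4997  0.2903  0.574 ]
xyz [-0.0017 -0.0009 -0.0001] turn [-0.0044 -0.0071 -0.0444] rows 0.0 0.2
```

At the hard stop: torque has risen to 0.57 N m and the height is the home height. I'll relax slightly, open and retreat.

step_arm:
  series:
    - {"x": 0,"y": 0,"z": -0.001,"ax": 0,"ay": 0,"az": -0.05,"grip": 1}
    - {"x": 0,"y": 0,"z": -0.001,"ax": 0,"ay": 0,"az": -0.05,"grip": 0.3}
    - {"x": 0,"y": 0,"z": -0.001,"ax": 0,"ay": 0,"az": -0.05,"grip": -0.4}
    - {"x": 0,"y": 0,"z": -0.001,"ax": 0,"ay": 0,"az": -0.05,"grip": -0.4}
    - {"x": 0,"y": 0,"z": -0.001,"ax": 0,"ay": 0,"az": -0.05,"grip": -0.4}
    - {"x": 0,"y": 0,"z": -0.05,"ax": 0,"ay": 0,"az": -0.05,"grip": -0.4}
    - {"x": 0,"y": 0,"z": -0.12,"ax": 0,"ay": 0,"az": -0.05,"grip": -0.4}
    - {"x": 0,"y": 0,"z": -0.2,"ax": 0,"ay": 0,"az": -0.05,"grip": -0.4}

```text
time: 21.9
tool_pos: [0.6152, -0.0211, 0.2985]
tcp_rot: [-2.912, 1.177, 0.003]
wrist_force: [0.7, 0.7, 0.1]
width: 0.703
grip_force: 0.0
```

```bash
python3 go.py .45 .2 .35 -120
```

```text
t 21.9 pos [ 0.6152 -0.0211  0.2985] Ry yaw -134.00422045419288 F [0.6938 0.7174 0.1152] [ 0.0082 -0.021   0.0544]
xyz [-0.5449 -0.0886 -0.102 ] turn [-0.0008  0.0036 -0.4668] rows 5.6 1.6
```

step_arm:
  series:
    - {"x": -0.09,"y": -0.015,"z": -0.05,"ax": 0,"ay": 0,"az": -0.2,"grip": -0.4}
    - {"x": -0.18,"y": -0.03,"z": -0.1,"ax": 0,"ay": 0,"az": -0.4,"grip": -0.4}
    - {"x": -0.27,"y": -0.05,"z": -0.1,"ax": 0,"ay": 0,"az": -0.46,"grip": -0.4}
    - {"x": -0.36,"y": -0.06,"z": -0.1,"ax": 0,"ay": 0,"az": -0.46,"grip": -0.4}
    - {"x": -0.45,"y": -0.08,"z": -0.1,"ax": 0,"ay": 0,"az": -0.46,"grip": -0.4}
    - {"x": -0.54,"y": -0.09,"z": -0.1,"ax": 0,"ay": 0,"az": -0.46,"grip": -0.4}
    - {"x": -0.54,"y": -0.09,"z": -0.1,"ax": 0,"ay": 0,"az": -0.46,"grip": -0.4}
    - {"x": -0.54,"y": -0.09,"z": -0.1,"ax": 0,"ay": 0,"az": -0.46,"grip": -0.4}

```text
time: 22.7
tool_pos: [0.4527, 0.1994, 0.3493]
tcp_rot: [-3.033, 0.814, -0.005]
wrist_force: [-0.0, -0.3, 0.7]
width: 0.703
grip_force: 0.0
```

```bash
python3 -c "
from workcell import imaging;import cv2,numpy as np
T=imaging.read_camera('top')['img'];S=imaging.read_camera('side')['img'];t=T[130:190,215:285,::-1];s=S[120:240,250:350,::-1]
f=lambda a:cv2.convertScaleAbs(cv2.resize(a,None,fx=400/a.shape[0],fy=400/a.shape[0],interpolation=2),alpha=1.7)
cv2.imwrite('pics/g7.png',np.hstack([f(t),f(s)]))"
```

```text
(no output)
```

View pics/g7.png

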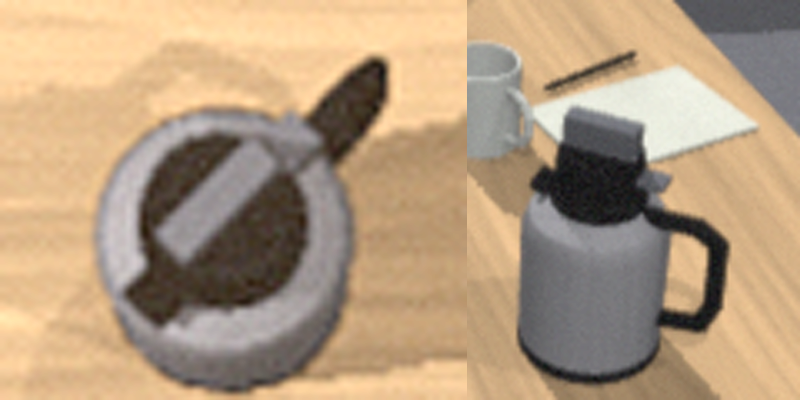

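The lid sits level on the carafe. In the top crop its tab at (297,140) is in line with the handle tip at (380,70). The dripper was already confirmed upright and centred in the saucer, and the robot is clear.

```bash
python3 -c "
from workcell import bot;print(bot.finish_job())"
```

```text
the job is handed in; nothing more can be done
None
```

The job is handed in (no verdict came back): the dripper stands upright in the saucer, and the lid is screwed to its stop, level, with its tab over the handle.

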